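Find the parts box that is still full

TASK

Two of the three identical closed parts boxes on the blue repair mat are nearly empty and one is still full. Lift them clear of the mat one at a time, starting with the one on the robot's left, then the middle one, then the right one, to feel which is clearly the heaviest, putting each back where it stood before you lift the next. Then set the heavy box down flat and gently inside the grey tray that has no dividers, keep the boxes level without dropping them, and leave everything else where it lies.

Things in the scene. Friction and masses are not known exactly. Their poses are not given: they have to be found in the camera images.
- box_left: The robot's left one of three identical closed boxes: white plastic, grey lid with a white panel on top, black latch on each short end; 110 mm along its x, 60 mm along its y, 56 mm high. Origin at the centre of its underside; z up. Stands on the mat, x roughly away from the robot. Two boxes weigh 0.14 to 0.21 kg, the full one 0.48 to 0.70 kg, its load near the middle; which is full varies and cannot be seen.
- box_middle: The middle one of three identical closed boxes: white plastic, grey lid with a white panel on top, black latch on each short end; 110 mm along its x, 60 mm along its y, 56 mm high. Origin at the centre of its underside; z up. Stands on the mat, x roughly away from the robot. Two boxes weigh 0.14 to 0.21 kg, the full one 0.48 to 0.70 kg, its load near the middle; which is full varies and cannot be seen.
- box_right: The robot's right one of three identical closed boxes: white plastic, grey lid with a white panel on top, black latch on each short end; 110 mm along its x, 60 mm along its y, 56 mm high. Origin at the centre of its underside; z up. Stands on the mat, x roughly away from the robot. Two boxes weigh 0.14 to 0.21 kg, the full one 0.48 to 0.70 kg, its load near the middle; which is full varies and cannot be seen.
- mat: Blue repair mat, fixed, 420 mm (x) by 460 mm (y), 4 mm thick; the three boxes stand on it. Origin at the centre of its underside, at table height.
- tray: Destination: grey open tray with no dividers, fixed to the table, at the left or the right of the mat. Outside 200 mm along its x, 130 mm along its y, 25 mm high; walls and floor 5 mm thick. Origin at the centre of its underside, at table height; z up.
- organiser: Not a destination: a tray of the same outer size as the plain one (200 x 130 x 25 mm) but with dividers and small parts in its cells, fixed on the other side of the mat. Origin at the centre of its underside.
- pry_bar: Black plastic pry bar, 127 x 12 x 5 mm, lying between the left and middle boxes, along x. Leave alone. Origin at its underside.
- steel_rule: Steel rule, 150 x 14 x 4 mm, lying between the middle and right boxes, along x. Leave alone. Origin at its underside.
- phone: Gold-coloured phone, 67 x 138 x 8 mm, lying face down on the mat beyond the boxes. Leave alone. Origin at its underside.
- screwdriver: Black-handled screwdriver, 150 mm long, lying across the mat between the robot and the boxes. Leave alone. Origin at its underside.
- screw_jar: Small screw jar, 44 mm across, 50 mm high, standing on the mat beyond the boxes. Leave alone. Origin at its underside.
- tape_roll: Amber tape roll, 64 mm across, 20 mm high, lying flat between the robot and the boxes. Leave alone. Origin at its underside.
Not all that is in view belongs to the job. What is shaped like the tray but red is not meant.

How it is judged (in metres and radians):
On the way, in this order (a step that is already met when the one before it is completed fails the run):
1. the robot's left box is lifted clear of the mat (12 mm) in the gripper while the other two stand where they were (height (world z) of box_left above 0.016 m and contact force between box_left and the fingers above 0.5 N and distance of each of box_middle, box_right from where it was at the start of the episode below 0.03 m and angle between each of box_middle, box_right's own z axis and vertical below 0.1 rad and height (world z) of each of box_middle, box_right below 0.01 m), for 0.2 s.
2. the middle box is lifted clear of the mat (12 mm) in the gripper while the other two stand where they were (height (world z) of box_middle above 0.016 m and contact force between box_middle and the fingers above 0.5 N and distance of each of box_left, box_right from where it was at the start of the episode below 0.03 m and angle between each of box_left, box_right's own z axis and vertical below 0.1 rad and height (world z) of each of box_left, box_right below 0.01 m), for 0.2 s.
3. the robot's right box is lifted clear of the mat (12 mm) in the gripper while the other two stand where they were (height (world z) of box_right above 0.016 m and contact force between box_right and the fingers above 0.5 N and distance of each of box_left, box_middle from where it was at the start of the episode below 0.03 m and angle between each of box_left, box_middle's own z axis and vertical below 0.1 rad and height (world z) of each of box_left, box_middle below 0.01 m), for 0.2 s.
At the end, for the whole second after the job is handed in: the heavy box (it presses on the tray with more than 3.5 N) stands flat (within 0.1 rad) on the floor of the undivided tray, inside its walls; the two light boxes stand upright within 30 mm of where they started; all three are at rest ((((x of box_left in the frame of tray between -0.08 and 0.08 m and y of box_left in the frame of tray between -0.055 and 0.055 m and z of box_left in the frame of tray below 0.012 m and angle between box_left's own z axis and vertical below 0.1 rad and contact force between box_left and tray above 3.5 N) and (distance of box_middle from where it was at the start of the episode below 0.03 m and angle between box_middle's own z axis and vertical below 0.1 rad) and (distance of box_right from where it was at the start of the episode below 0.03 m and angle between box_right's own z axis and vertical below 0.1 rad)) or ((x of box_middle in the frame of tray between -0.08 and 0.08 m and y of box_middle in the frame of tray between -0.055 and 0.055 m and z of box_middle in the frame of tray below 0.012 m and angle between box_middle's own z axis and vertical below 0.1 rad and contact force between box_middle and tray above 3.5 N) and (distance of box_left from where it was at the start of the episode below 0.03 m and angle between box_left's own z axis and vertical below 0.1 rad) and (distance of box_right from where it was at the start of the episode below 0.03 m and angle between box_right's own z axis and vertical below 0.1 rad)) or ((x of box_right in the frame of tray between -0.08 and 0.08 m and y of box_right in the frame of tray between -0.055 and 0.055 m and z of box_right in the frame of tray below 0.012 m and angle between box_right's own z axis and vertical below 0.1 rad and contact force between box_right and tray above 3.5 N) and (distance of box_left from where it was at the start of the episode below 0.03 m and angle between box_left's own z axis and vertical below 0.1 rad) and (distance of box_middle from where it was at the start of the episode below 0.03 m and angle between box_middle's own z axis and vertical below 0.1 rad))) and linear speed of each of box_left, box_middle, box_right below 0.02 m/s); the robot touches nothing.
It fails at once if a box is dropped (moves faster than 0.7 m/s, a fall of about 25 mm, without being held) ((linear speed of box_left above 0.7 m/s and contact force between box_left and the fingers below 0.05 N) or (linear speed of box_middle above 0.7 m/s and contact force between box_middle and the fingers below 0.05 N) or (linear speed of box_right above 0.7 m/s and contact force between box_right and the fingers below 0.05 N)).
It fails at once if a box is tipped by more than 0.5 rad (angle between any of box_left, box_middle, box_right's own z axis and vertical above 0.5 rad).
It fails at once if one of the other loose things is moved by more than 50 mm (distance of any of pry_bar, steel_rule, phone, screwdriver, screw_jar, tape_roll from where it was at the start of the episode above 0.05 m).
It also fails if it takes over 64 s, if anything falls off the work surface, if the arm or the gripper's body presses on something with over 40 N, if the wrist force passes 120 N, or if a joint passes its speed limit or range.

ROBOT

A 6-joint arm with a two-finger parallel gripper is mounted at the origin on the work surface. World frame = base frame: x ahead of the robot, y to its left, z up, the work surface at z = 0. Lengths are in mm, angles in rad, forces in N, time in s.
With the tool pointing down it reaches from about 275 to 750 mm from the base axis. Payload 10.2 kg.
Tool frame: the origin (TCP) lies midway between the tips of the shut fingers; the grasp point (between the pads) lies 19 mm behind it (arm.hold_point_z is the distance from the TCP to the grasp point, in mm); z points along the fingers, y is the line along which they close (so a half turn about z gives the same grasp; the last joint's range is limited). The gripper opens to 88 mm and grips with 3 to 60 N. Pads are 18 mm wide; open, the fingers measure 123 mm over their backs; the gripper's body (75 mm by 187 mm) begins 45 mm behind the grasp point.
Start: joints at [-1.55, 0.313, 1.498, -0, 1.331, -0.223], TCP at [126.717, -509.484, 238.72] pointing down, gripper open.
Joint ranges: [-2.94, 2.94], [-0.97, 2.17], [0.19, 2.56], [-1.23, 4.37], [0.02, 3.11], [-2.88, 2.88]. Speed limits (rad/s): [2.39, 2.39, 3.01, 3.14, 3.14, 3.14].

INTERFACE

Orientations are given as a unit quaternion [x, y, z, w].
In Python, from rig import arm, capture gives the robot as it stands.
- The arm moves only by the shell command python3 -m crank 'ROWS'. ROWS is text: rows parted by semicolons, each of 7 numbers parted by spaces: the shift along the tool's x, y, z in m, then the turn, a rotation vector about the tool's x, y, z in degrees, then the closure, from -1 (fully open) to 1 (shut). In form: tx ty tz rx ry rz fingers; .... A call has 1 to 5 rows; each row is the pose to reach, as a shift and turn from the pose commanded when the call began, along the tool's axes at that moment; what a row does not reach only later rows make up. A row lasts 1/10 s, in which the tool goes at most 50 mm and 8.59 degrees, less where a joint would pass 70% of its speed; a pose out of reach is approached as far as the arm can. A call with a gripper value outside its range is refused whole. The fingers move at their own pace and stop on an object; the grip force is fixed at half the most. Time passes only in rows, so rows that repeat a pose let the fingers close. It gives the time, the measured TCP pose, the force, the opening and the grip force at its end, in the units of the state.
- arm.state(): the state, without advancing time (a new reading comes with each control period).
- capture(name): name is "side" or "top" or "wrist"; returns a dict with "img" (384x512x3 uint8, blue, green, red), "vfov" (degrees; the focal length in pixels is half the picture's height over the tangent of half this angle, whatever the lens; pixels are square), "cx", "cy" (the principal point, pixels), "D" ([k1, k2, p1, p2, k3] as OpenCV has them; the pictures are not rectified), "rvec" (rotation vector, rad) and "tvec" (3), from world to camera coordinates, as OpenCV has them. Camera axes: x right, y down, z forward; pixel columns grow to the right and rows downward; lengths in mm; the calibration is good to about 2 mm. A picture is of the moment at which its call begins. There is no depth.
- arm.close_job(): hands the job in; it is judged then, once.
The state is a dict: "clock": time; "joint_positions": joint angles; "qvel": joint speeds; "effort": joint torques, N m; "position": TCP position; "orientation": TCP orientation; "force": force on the tool from outside, world axes, zero at the start; "wrist_torque": the same for the moment, N m; "finger_gap": opening from 0.0 (shut) to 1.0 (fully open); "finger_force": force on a finger pad.
Only numpy, scipy, OpenCV 4.12 (cv2) and the standard library are available. Lean on these libraries where they do the work, as an engineer would, in place of code of your own. Each camera call takes 0.05 s, during which the arm holds its last target. There are 200 camera calls.

## Working session

There is one attempt and no reset: what is moved stays moved. The work goes in short steps, Python scripts to look and compute and a shell command to move; the robot and the scene stay as the last step left them, time stands still between calls to the robot, and variables do not carry over. Pictures are saved under pics/ and viewed, at most 10 in all, crops included, and the job is handed in when it is done.

```bash
ls; mkdir -p pics
python3 - <<'E'
from rig import arm,capture
import cv2,numpy as np
print(arm.state())
for n in ("top","side"):
    c=capture(n); cv2.imwrite(f"pics/{n}0.png",c["img"]); print(n,{k:v for k,v in c.items() if k!="img"})
    np.save(f"{n}0.npy",c,allow_pickle=True)
E
```

```text
pics
{'clock': 0.0, 'joint_positions': array([-1.55037950e+00,  3.13467242e-01,  1.49843707e+00,  1.06484550e-05,
        1.33094521e+00, -2.23416496e-01]), 'qvel': array([ 0.0006557 ,  0.00202885,  0.00016313, -0.00116232, -0.00050777,
       -0.00034922]), 'effort': array([ 1.54289315e-03, -4.02205968e+01, -2.52265334e+01,  6.95016375e-02,
        3.52972560e-02, -1.05512868e-04]), 'position': array([ 126.72522686, -509.23565243,  238.15223544]), 'orientation': array([ 9.92577323e-01,  1.21613579e-01,  6.88209816e-05, -6.24676633e-04]), 'force': array([-0.18669916, -0.27130604, -0.12184688]), 'wrist_torque': array([ 0.00591359, -0.00838622, -0.05473435]), 'finger_force': 0.0, 'finger_gap': 0.9968474756955862}
top {'vfov': 46.502150052070434, 'cx': 253.0633993432207, 'cy': 182.7314226444263, 'D': array([0.06104244, 0.        , 0.        , 0.        , 0.        ]), 'rvec': array([ 2.12300137, -2.1047843 ,  0.19271215]), 'tvec': array([ -35.31486024,  490.45920212, 1207.55017436])}
side {'vfov': 54.95005052308137, 'cx': 254.73507809730648, 'cy': 196.0529022421872, 'D': array([-0.12001262,  0.        ,  0.        ,  0.        ,  0.        ]), 'rvec': array([ 0.80530188, -2.55288392,  1.08507288]), 'tvec': array([387.52972079, 237.28022385, 950.39513658])}
```

View pics/top0.png

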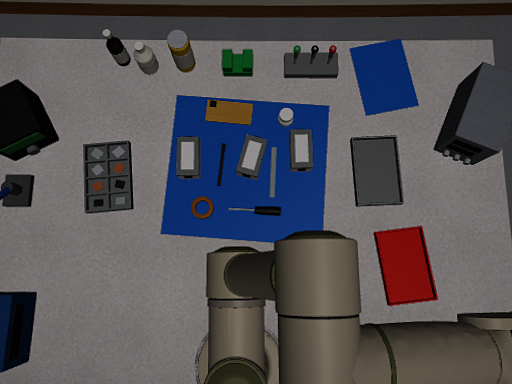

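View pics/side0.png

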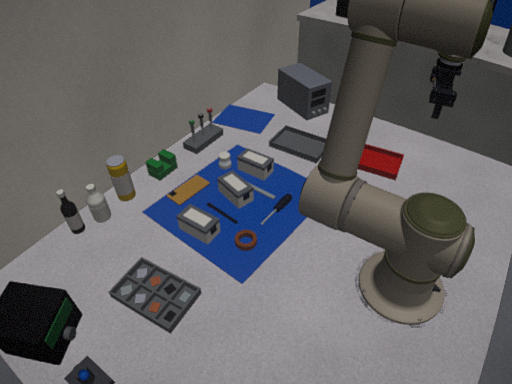

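The top view shows the boxes' white panels at about (188,157), (251,156) and (301,149), and the plain tray at (377,171). The organiser is at (108,177) and the red decoy at (405,265). The side view agrees. Next I'll locate the box panels and the tray.

```bash
cat > h.py <<'E'
import cv2,numpy as np
def K(c):
    f=c["img"].shape[0]/2/np.tan(np.radians(c["vfov"])/2); return np.array([[f,0,c["cx"]],[0,f,c["cy"]],[0,0,1]])
def ray(c,px,z):
    u=cv2.undistortPoints(np.float64(px).reshape(-1,1,2),K(c),c["D"]).reshape(-1,2)
    R=cv2.Rodrigues(c["rvec"])[0]; o=-R.T@c["tvec"]; d=np.c_[u,np.ones(len(u))]@R
    return (o+d*((z-o[2])/d[:,2])[:,None])[:,:2]
def rect(c,m,z,lo,hi):
    out=[]
    for k in cv2.findContours(m.astype(np.uint8),cv2.RETR_EXTERNAL,cv2.CHAIN_APPROX_NONE)[0]:
        if lo<cv2.contourArea(k)<hi:
            p=ray(c,k,z).astype(np.float32); (x,y),(w,h),a=cv2.minAreaRect(p)
            if w<h: w,h,a=h,w,a+90
            a=(a+90)%180-90
            out.append((k.reshape(-1,2).mean(0).round(),round(x,1),round(y,1),round(w),round(h),round(a,1)))
    return out
E
python3 - <<'E'
from h import *
for n in("top","side"):
    c=np.load(n+"0.npy",allow_pickle=True).item(); i=c["img"].astype(int)
    print(n)
    for t in (170,190):
        for r in rect(c,(i.min(2)>t),60,150,1500): print(t,*r)
    if n=="top":
        h=cv2.cvtColor(c["img"],cv2.COLOR_BGR2HSV).astype(int)
        m=np.zeros(i.shape[:2]);m[125:215,340:412]=1
        for t in (90,110,125):
            for r in rect(c,(i.max(2)<t)&(m>0),25,1000,9000): print("tray",t,*r)
        d=(i.max(2)<60);d2=np.zeros_like(d);d2[80:240,165:330]=d[80:240,165:330]
        for r in rect(c,d2,9,40,400): print("dark",*r)
    g=c["img"]
    print(g[157,188],g[140,188],g[145,178],g[171,377])
E
python3 - <<'E'
import cv2
i=cv2.imread('pics/top0.png')[90:250,160:420]
cv2.imwrite('pics/crop.png',cv2.resize(i,None,fx=3,fy=3,interpolation=cv2.INTER_CUBIC))
E
```

```text
top
tray 90 [376. 171.] 535.3 -380.6 204 135 2.9
tray 110 [376. 171.] 534.9 -382.0 205 138 2.9
tray 125 [367. 169.] 538.5 -381.3 267 204 -1.5
dark [306. 235.] 350.1 -178.6 136 23 -87.6
dark [267. 210.] 419.2 -71.7 74 26 86.1
dark [247. 174.] 523.8 -11.5 64 24 85.1
dark [221. 164.] 553.9 64.1 127 11 -6.0
dark [254. 153.] 586.8 -27.3 108 65 -15.2
dark [299. 148.] 599.2 -168.2 124 65 0.9
[143 141 145] [52 54 51] [55 58 58] [60 62 59]
side
[145 141 147] [76 75 72] [150 146 148] [21 23 67]
```

View pics/crop.png

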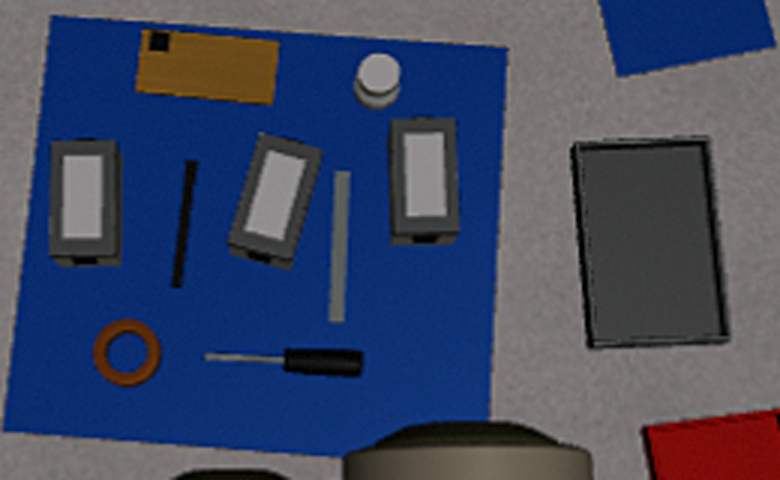

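The crop shows three grey lids with white panels. The middle box is yawed, and the pry bar and steel rule lie in the gaps. I'll re-measure the panels with a lower threshold.

Run:
```python
from h import *
c=np.load("top0.npy",allow_pickle=True).item(); i=c["img"].astype(int)
m=np.zeros(i.shape[:2]);m[98:225,170:328]=1
for t in (95,110,120):
    for r in rect(c,(i.min(2)>t)&(m>0),60,100,1500): print(t,*r)
c=np.load("side0.npy",allow_pickle=True).item(); i=c["img"].astype(int)
m=np.zeros(i.shape[:2]);m[145:225,170:280]=1
for t in (110,120,130):
    for r in rect(c,(i.min(2)>t)&(m>0),60,100,1500): print('s',t,*r)
from rig import arm
from scipy.spatial.transform import Rotation as R
print(R.from_quat(arm.state()["orientation"]).as_matrix().round(3))
```

```text
95 [326. 189.] 475.1 -231.7 200 8 -1.3
95 [187. 155.] 566.7 155.6 76 34 2.0
95 [251. 155.] 569.2 -25.6 81 37 -15.4
95 [301. 148.] 590.7 -166.7 79 36 -0.4
95 [286. 114.] 689.3 -122.0 37 36 89.7
95 [279. 100.] 728.5 -100.3 282 18 -89.9
95 [171. 121.] 664.1 200.4 143 14 2.4
110 [187. 155.] 566.7 155.6 76 34 2.0
110 [251. 155.] 569.2 -25.4 80 36 -15.0
110 [301. 148.] 590.4 -165.7 79 36 1.6
110 [286. 114.] 689.3 -123.5 36 34 -0.0
110 [280. 100.] 728.5 -101.7 279 18 -89.9
110 [171. 120.] 667.0 200.5 137 14 2.4
120 [187. 155.] 566.6 155.6 76 34 2.0
120 [251. 155.] 569.2 -25.5 78 34 -15.0
120 [301. 148.] 590.4 -166.1 79 35 1.6
120 [286. 114.] 690.8 -123.5 34 33 -89.8
s 110 [197. 217.] 569.8 154.2 82 38 1.6
s 110 [235. 182.] 571.3 -27.2 83 38 -15.9
s 110 [255. 157.] 593.2 -168.0 82 40 2.1
s 110 [263. 151.] 588.6 -219.7 173 63 -4.2
s 110 [195. 160.] 719.3 -46.7 247 227 -44.9
s 120 [197. 217.] 569.1 154.0 80 37 2.0
s 120 [235. 182.] 572.0 -26.7 81 37 -14.5
s 120 [255. 157.] 593.0 -167.4 82 39 1.8
s 120 [263. 151.] 590.2 -219.7 170 62 -4.2
s 120 [195. 160.] 724.7 -19.8 239 231 -56.3
s 130 [197. 217.] 569.9 154.2 77 35 1.6
s 130 [234. 182.] 572.3 -26.8 80 36 -15.6
s 130 [255. 157.] 593.4 -167.9 78 36 1.1
s 130 [263. 151.] 588.7 -219.8 167 58 -4.2
s 130 [196. 160.] 724.2 -20.2 239 229 -56.3
[[ 0.97   0.241 -0.   ]
 [ 0.241 -0.97   0.001]
 [ 0.    -0.001 -1.   ]]
```

```bash
cat > go.py <<'E'
import sys,numpy as np
from rig import arm
from scipy.spatial.transform import Rotation as R
x,y,z,yaw=map(float,sys.argv[1:]); s=arm.state(); r=R.from_quat(s["orientation"])
t=R.from_euler('z',yaw,degrees=True)*R.from_euler('x',180,degrees=True)
print("shift m",(r.inv().apply(np.array([x,y,z])-s["position"])/1e3).round(4),"rot",np.degrees((r.inv()*t).as_rotvec()).round(2),"clock",s["clock"],"F",s["force"].round(2),"gap",round(s["finger_gap"],3),"ff",round(s["finger_force"],1),"pos",s["position"].round(1))
E
python3 -m crank '.03 -.027 0 0 0 0 -1; .06 -.055 0 0 0 0 -1; .09 -.082 0 0 0 0 -1; .12 -.11 0 0 0 0 -1; .15 -.137 0 0 0 0 -1'
python3 -m crank '.03 -.027 0 0 0 0 -1; .06 -.055 0 0 0 0 -1; .09 -.082 0 0 0 0 -1; .12 -.11 0 0 0 0 -1; .15 -.137 0 0 0 0 -1'
python3 go.py 568 155 120 2
```

```text
clock: 0.6
position: [239.8, -338.7, 238.5]
orientation: [0.993, 0.121, -0.0, -0.0]
force: [0.1, -0.6, 0.2]
finger_gap: 0.999
finger_force: 0.0
clock: 1.1
position: [352.2, -169.5, 238.7]
orientation: [0.993, 0.122, 0.0, -0.0]
force: [0.9, -1.3, -0.4]
finger_gap: 0.998
finger_force: 0.0
shift m [ 0.2877 -0.2629  0.1187] rot [-0.   -0.   11.96] clock 1.1 F [ 0.89 -1.31 -0.42] gap 0.998 ff 0.0 pos [ 352.2 -169.5  238.7]
```

```bash
python3 -m crank '.03 -.027 0 0 0 0 -1; .06 -.055 0 0 0 0 -1; .09 -.082 0 0 0 0 -1; .12 -.11 0 0 0 0 -1; .15 -.137 0 0 0 0 -1'
python3 -m crank '.03 -.027 0 0 0 3 -1; .06 -.055 0.03 0 0 6 -1; .09 -.082 0.06 0 0 9 -1; .12 -.11 0.09 0 0 12 -1; .138 -.126 0.119 0 0 12 -1'
python3 -m crank '0 0 0 0 0 0 -1'
python3 go.py 568 155 22 2
python3 - <<'E'
from rig import capture
import cv2
cv2.imwrite("pics/w1.png",capture("wrist")["img"])
E
```

```text
clock: 1.6
position: [464.8, -0.2, 238.6]
orientation: [0.993, 0.122, -0.0, -0.0]
force: [0.8, -0.2, 0.1]
finger_gap: 1.003
finger_force: 0.0
clock: 2.1
position: [568.3, 155.8, 118.0]
orientation: [1.0, 0.017, -0.0, -0.0]
force: [0.9, 0.0, -0.2]
finger_gap: 0.995
finger_force: 0.0
clock: 2.2
position: [566.3, 155.6, 114.8]
orientation: [1.0, 0.019, -0.004, 0.0]
force: [0.1, 0.4, -0.2]
finger_gap: 0.997
finger_force: 0.0
shift m [0.0024 0.0007 0.0928] rot [-0.    0.45  0.12] clock 2.2 F [ 0.06  0.36 -0.16] gap 0.997 ff 0.0 pos [566.3 155.6 114.8]
```

View pics/w1.png

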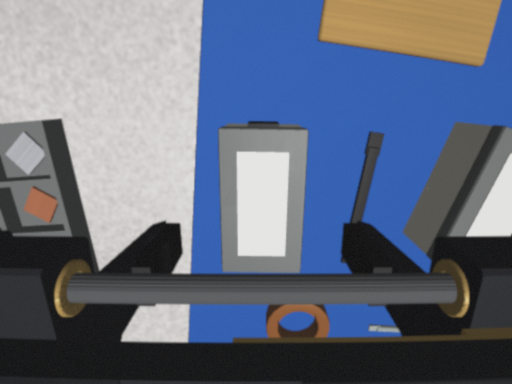

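The box sits centred between the fingers (lid about x 220–307 px, fingers at 180 and 342). I'll descend, grip and lift it.

```bash
python3 -m crank '0 0 .025 0 0 0 -1; 0 0 .05 0 0 0 -1; 0 0 .075 0 0 0 -1; 0 0 .09 0 0 0 -1; 0 0 .096 0 0 0 -1'
python3 -m crank '0 0 0 0 0 0 -1;0 0 0 0 0 0 -1'
python3 go.py 568 155 22 2
```

```text
clock: 2.75
position: [567.6, 152.8, 23.7]
orientation: [1.0, 0.017, -0.0, 0.0]
force: [0.1, -0.0, -0.6]
finger_gap: 1.0
finger_force: 0.0
clock: 2.95
position: [568.4, 153.5, 25.1]
orientation: [1.0, 0.017, 0.001, -0.0]
force: [-0.8, 0.1, 0.4]
finger_gap: 1.002
finger_force: 0.0
shift m [-0.0003 -0.0016  0.003 ] rot [-0.   -0.11 -0.04] clock 2.95 F [-0.82  0.13  0.42] gap 1.002 ff 0.0 pos [568.4 153.5  25.1]
```

```bash
python3 -m crank '0 -.001 0 0 0 0 1;0 -.001 0 0 0 0 1;0 -.001 0 0 0 0 1;0 -.001 0 0 0 0 1;0 -.001 0 0 0 0 1'
python3 -m crank '0 0 0 0 0 0 1;0 0 0 0 0 0 1;0 0 0 0 0 0 1;0 0 0 0 0 0 1'
python3 go.py 568 155 60 2
```

```text
clock: 3.45
position: [567.8, 154.7, 24.0]
orientation: [1.0, 0.017, 0.0, -0.0]
force: [-0.9, -0.0, 2.2]
finger_gap: 0.676
finger_force: 30.0
clock: 3.85
position: [567.8, 154.7, 24.0]
orientation: [1.0, 0.017, 0.0, -0.0]
force: [-1.0, 0.6, 4.5]
finger_gap: 0.678
finger_force: 30.0
shift m [ 0.0003 -0.0003 -0.036 ] rot [-0.01 -0.02 -0.03] clock 3.85 F [-1.02  0.57  4.52] gap 0.678 ff 30.0 pos [567.8 154.7  24. ]
```

```bash
python3 -m crank '0 0 -.006 0 0 0 1;0 0 -.014 0 0 0 1;0 0 -.022 0 0 0 1;0 0 -.03 0 0 0 1;0 0 -.035 0 0 0 1'
for k in 1 2 3; do python3 -m crank '0 0 0 0 0 0 1;0 0 0 0 0 0 1'; done
```

```text
clock: 4.35
position: [568.0, 154.6, 59.8]
orientation: [1.0, 0.017, 0.001, -0.0]
force: [0.8, -0.2, -2.0]
finger_gap: 0.678
finger_force: 30.0
clock: 4.55
position: [567.6, 154.6, 58.7]
orientation: [1.0, 0.017, -0.0, 0.0]
force: [1.1, 0.8, -1.6]
finger_gap: 0.682
finger_force: 30.0
clock: 4.75
position: [567.5, 154.5, 58.4]
orientation: [1.0, 0.017, -0.0, 0.0]
force: [-0.4, 0.2, -1.4]
finger_gap: 0.677
finger_force: 30.0
clock: 4.95
position: [567.6, 154.6, 58.6]
orientation: [1.0, 0.017, -0.0, 0.0]
force: [-0.1, 1.0, -1.3]
finger_gap: 0.678
finger_force: 30.0
```

About 1.5 N, so the left box is light. I'll put it back and go to the middle one.

```bash
python3 -m crank '0 0 .009 0 0 0 1;0 0 .018 0 0 0 1;0 0 .026 0 0 0 1;0 0 .032 0 0 0 1;0 0 .035 0 0 0 1'
python3 -m crank '0 0 0 0 0 0 1;0 0 0 0 0 0 -1;0 0 0 0 0 0 -1;0 0 0 0 0 0 -1;0 0 0 0 0 0 -1'
python3 -m crank '0 0 -.02 0 0 0 -1;0 0 -.045 0 0 0 -1;0 0 -.07 0 0 0 -1;0 0 -.09 0 0 0 -1;0 0 -.09 0 0 0 -1'
python3 go.py 570.5 -26 115 -15.2
```

```text
clock: 5.45
position: [567.2, 154.5, 23.9]
orientation: [1.0, 0.017, -0.001, 0.0]
force: [-13.9, -2.4, 27.5]
finger_gap: 0.676
finger_force: 30.0
clock: 5.95
position: [567.7, 154.6, 23.7]
orientation: [1.0, 0.017, 0.0, -0.0]
force: [-0.1, 0.7, -0.8]
finger_gap: 0.992
finger_force: 0.0
clock: 6.45
position: [568.9, 154.7, 116.3]
orientation: [1.0, 0.017, 0.003, -0.0]
force: [0.1, -0.2, 0.1]
finger_gap: 0.999
finger_force: 0.0
shift m [-0.0047  0.1806  0.0012] rot [-0.06 -0.29 17.17] clock 6.45 F [ 0.11 -0.23  0.07] gap 0.999 ff 0.0 pos [568.9 154.7 116.3]
```

```bash
python3 -m crank '-.001 .04 0 0 0 4 -1;-.002 .08 0 0 0 8 -1;-.003 .12 0 0 0 12 -1;-.004 .155 0 0 0 17.2 -1;-.004 .181 0 0 0 17.2 -1'
python3 -m crank '0 0 0 0 0 0 -1;0 0 0 0 0 0 -1;0 0 0 0 0 0 -1'
python3 go.py 570.5 -26 23 -15.2
python3 - <<'E'
from rig import capture
import cv2
cv2.imwrite("pics/w2.png",capture("wrist")["img"])
E
```

```text
clock: 6.95
position: [569.3, -28.5, 112.4]
orientation: [0.991, -0.134, -0.001, -0.0]
force: [0.1, 1.1, -0.6]
finger_gap: 0.997
finger_force: 0.0
clock: 7.25
position: [569.7, -25.3, 113.2]
orientation: [0.991, -0.132, -0.0, -0.0]
force: [0.3, -0.4, 0.6]
finger_gap: 0.996
finger_force: 0.0
shift m [0.0011 0.0005 0.0902] rot [-0.01  0.05  0.04] clock 7.25 F [ 0.34 -0.43  0.64] gap 0.996 ff 0.0 pos [569.7 -25.3 113.2]
```

View pics/w2.png

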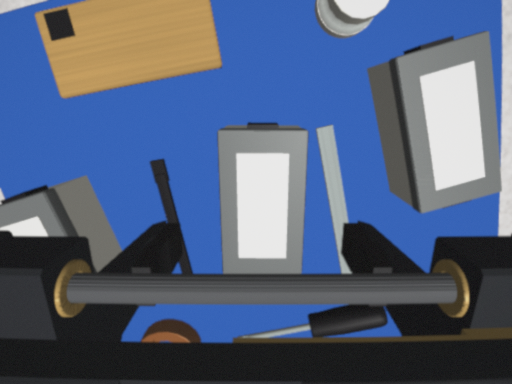

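The middle box is centred and aligned (lid x 220–307 px). The fingertips will stay above the rule and the pry bar.

```bash
python3 -m crank '0 0 .025 0 0 0 -1; 0 0 .05 0 0 0 -1; 0 0 .075 0 0 0 -1; 0 0 .085 0 0 0 -1; 0 0 .09 0 0 0 -1'
python3 -m crank '0 0 0 0 0 0 -1;0 0 0 0 0 0 -1;0 0 0 0 0 0 1;0 0 0 0 0 0 1;0 0 0 0 0 0 1'
python3 -m crank '0 0 0 0 0 0 1;0 0 0 0 0 0 1;0 0 0 0 0 0 1'
python3 -m crank '0 0 -.006 0 0 0 1;0 0 -.014 0 0 0 1;0 0 -.022 0 0 0 1;0 0 -.03 0 0 0 1;0 0 -.035 0 0 0 1'
for k in 1 2 3; do python3 -m crank '0 0 0 0 0 0 1;0 0 0 0 0 0 1'; done
```

```text
clock: 7.8
position: [569.7, -25.7, 23.1]
orientation: [0.991, -0.132, -0.001, -0.0]
force: [-0.5, 0.3, -0.1]
finger_gap: 0.998
finger_force: 0.0
clock: 8.3
position: [570.1, -26.5, 24.1]
orientation: [0.991, -0.133, 0.0, 0.0]
force: [1.0, -0.1, 0.2]
finger_gap: 0.754
finger_force: 0.0
clock: 8.6
position: [570.0, -26.4, 24.0]
orientation: [0.991, -0.133, 0.0, -0.0]
force: [-0.1, 0.4, 2.8]
finger_gap: 0.676
finger_force: 30.0
clock: 9.1
position: [570.1, -26.5, 59.7]
orientation: [0.991, -0.133, 0.0, 0.0]
force: [0.2, 0.0, -6.6]
finger_gap: 0.68
finger_force: 30.0
clock: 9.3
position: [569.8, -26.4, 58.6]
orientation: [0.991, -0.133, -0.0, -0.0]
force: [-0.2, 1.1, -6.8]
finger_gap: 0.677
finger_force: 30.0
clock: 9.5
position: [569.7, -26.4, 58.4]
orientation: [0.991, -0.133, -0.0, -0.0]
force: [-0.2, 0.5, -6.9]
finger_gap: 0.675
finger_force: 30.0
clock: 9.7
position: [569.8, -26.4, 58.6]
orientation: [0.991, -0.133, -0.0, -0.0]
force: [-0.4, -0.3, -6.0]
finger_gap: 0.68
finger_force: 30.0
```

About 6.5 N, so the middle box is the heavy one. I'll put it back and still lift the right one.

```bash
python3 -m crank '0 0 .009 0 0 0 1;0 0 .018 0 0 0 1;0 0 .026 0 0 0 1;0 0 .03 0 0 0 1;0 0 .032 0 0 0 1'
python3 -m crank '0 0 .001 0 0 0 1;0 0 .002 0 0 0 1;0 0 .002 0 0 0 1'
python3 -m crank '0 0 0 0 0 0 -1;0 0 0 0 0 0 -1;0 0 0 0 0 0 -1;0 0 0 0 0 0 -1'
python3 -m crank '0 0 -.02 0 0 0 -1;0 0 -.045 0 0 0 -1;0 0 -.07 0 0 0 -1;0 0 -.09 0 0 0 -1;0 0 -.09 0 0 0 -1'
python3 go.py 592 -167 115 1.6
```

```text
clock: 10.2
position: [569.6, -26.4, 26.0]
orientation: [0.991, -0.133, -0.0, -0.0]
force: [0.1, 0.8, -6.0]
finger_gap: 0.681
finger_force: 30.0
clock: 10.5
position: [570.0, -26.5, 24.8]
orientation: [0.991, -0.133, 0.0, -0.0]
force: [0.1, -0.5, -5.5]
finger_gap: 0.678
finger_force: 30.0
clock: 10.9
position: [570.1, -26.5, 25.1]
orientation: [0.991, -0.133, 0.0, 0.0]
force: [-0.8, -0.7, 0.1]
finger_gap: 1.0
finger_force: 0.0
clock: 11.4
position: [571.2, -26.7, 117.4]
orientation: [0.991, -0.132, 0.003, 0.0]
force: [0.2, -0.5, -0.6]
finger_gap: 0.999
finger_force: 0.0
shift m [0.0569 0.1299 0.0027] rot [  0.04  -0.3  -16.83] clock 11.4 F [ 0.24 -0.54 -0.55] gap 0.999 ff 0.0 pos [571.2 -26.7 117.4]
```

```bash
python3 -m crank '.014 .032 0 0 0 -4 -1;.028 .065 0 0 0 -8 -1;.043 .098 0 0 0 -12 -1;.058 .13 .002 0 0 -16.8 -1;.058 .13 .002 0 0 -16.8 -1'
python3 -m crank '0 0 0 0 0 0 -1;0 0 0 0 0 0 -1;0 0 0 0 0 0 -1'
python3 go.py 592 -167 23 1.6
python3 - <<'E'
from rig import capture
import cv2
cv2.imwrite("pics/w3.png",capture("wrist")["img"])
E
```

```text
clock: 11.9
position: [591.4, -170.8, 111.1]
orientation: [1.0, 0.013, -0.001, 0.0]
force: [1.1, -0.4, 0.3]
finger_gap: 1.002
finger_force: 0.0
clock: 12.2
position: [591.6, -166.0, 112.6]
orientation: [1.0, 0.014, -0.0, -0.0]
force: [-1.1, 0.2, -0.8]
finger_gap: 1.001
finger_force: 0.0
shift m [0.0004 0.0011 0.0896] rot [-0.02  0.02  0.02] clock 12.2 F [-1.08  0.23 -0.8 ] gap 1.001 ff 0.0 pos [ 591.6 -166.   112.6]
```

View pics/w3.png

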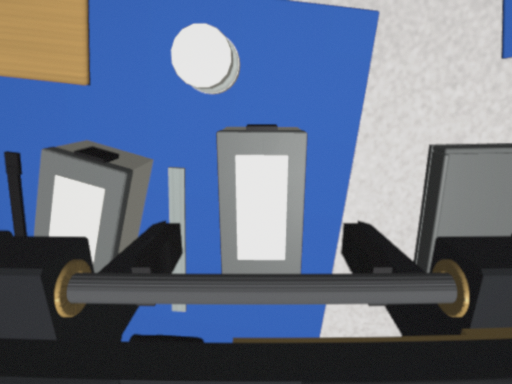

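The right box is centred (lid x 218–306 px). I'll repeat the grip and lift.

```bash
python3 -m crank '0 0 .025 0 0 0 -1; 0 0 .05 0 0 0 -1; 0 0 .075 0 0 0 -1; 0 0 .085 0 0 0 -1; 0 0 .09 0 0 0 -1'
python3 -m crank '0 0 0 0 0 0 -1;0 0 0 0 0 0 -1;0 0 0 0 0 0 1;0 0 0 0 0 0 1;0 0 0 0 0 0 1'
python3 -m crank '0 0 0 0 0 0 1;0 0 0 0 0 0 1;0 0 0 0 0 0 1'
python3 -m crank '0 0 -.006 0 0 0 1;0 0 -.014 0 0 0 1;0 0 -.022 0 0 0 1;0 0 -.03 0 0 0 1;0 0 -.035 0 0 0 1'
for k in 1 2 3; do python3 -m crank '0 0 0 0 0 0 1;0 0 0 0 0 0 1'; done
```

```text
clock: 12.75
position: [591.6, -166.6, 22.2]
orientation: [1.0, 0.014, -0.0, -0.0]
force: [-0.4, 0.6, -0.8]
finger_gap: 1.0
finger_force: 0.0
clock: 13.25
position: [591.8, -167.2, 23.1]
orientation: [1.0, 0.014, 0.0, 0.0]
force: [-0.3, 0.5, -0.6]
finger_gap: 0.752
finger_force: 0.0
clock: 13.55
position: [591.8, -167.1, 23.0]
orientation: [1.0, 0.014, 0.0, -0.0]
force: [-1.2, 1.5, 3.7]
finger_gap: 0.68
finger_force: 30.0
clock: 14.05
position: [592.0, -167.3, 58.8]
orientation: [1.0, 0.014, 0.001, 0.0]
force: [0.3, 1.7, -1.5]
finger_gap: 0.678
finger_force: 30.0
clock: 14.25
position: [591.6, -167.1, 57.6]
orientation: [1.0, 0.014, -0.0, -0.0]
force: [0.6, -0.4, -1.9]
finger_gap: 0.673
finger_force: 30.0
clock: 14.45
position: [591.5, -167.0, 57.4]
orientation: [1.0, 0.014, -0.0, -0.0]
force: [-0.1, 0.1, -1.1]
finger_gap: 0.677
finger_force: 30.0
clock: 14.65
position: [591.6, -167.1, 57.6]
orientation: [1.0, 0.014, -0.0, -0.0]
force: [0.1, -0.4, -1.0]
finger_gap: 0.677
finger_force: 30.0
```

The right box is light too, so the middle one is heavy. I'll put the right one back and return to the middle.

```bash
python3 -m crank '0 0 .009 0 0 0 1;0 0 .018 0 0 0 1;0 0 .026 0 0 0 1;0 0 .03 0 0 0 1;0 0 .032 0 0 0 1'
python3 -m crank '0 0 .001 0 0 0 1;0 0 .002 0 0 0 1;0 0 .002 0 0 0 1'
python3 -m crank '0 0 0 0 0 0 -1;0 0 0 0 0 0 -1;0 0 0 0 0 0 -1;0 0 0 0 0 0 -1'
python3 -m crank '0 0 -.02 0 0 0 -1;0 0 -.045 0 0 0 -1;0 0 -.07 0 0 0 -1;0 0 -.09 0 0 0 -1;0 0 -.09 0 0 0 -1'
python3 -m crank '-.005 -.028 0 0 0 4 -1;-.01 -.056 0 0 0 8 -1;-.015 -.084 0 0 0 12 -1;-.018 -.115 0 0 0 16.8 -1;-.018 -.142 0 0 0 16.8 -1'
python3 -m crank '0 0 0 0 0 0 -1;0 0 0 0 0 0 -1;0 0 0 0 0 0 -1'
python3 go.py 570 -26.3 24 -15.2
```

```text
clock: 15.15
position: [591.5, -167.0, 25.0]
orientation: [1.0, 0.014, -0.0, -0.0]
force: [0.1, -0.3, -1.7]
finger_gap: 0.677
finger_force: 30.0
clock: 15.45
position: [591.8, -167.1, 23.9]
orientation: [1.0, 0.014, 0.0, 0.0]
force: [0.1, -0.5, -1.9]
finger_gap: 0.677
finger_force: 30.0
clock: 15.85
position: [591.8, -167.2, 23.9]
orientation: [1.0, 0.014, 0.0, 0.0]
force: [0.0, 0.5, -0.9]
finger_gap: 0.995
finger_force: 0.0
clock: 16.35
position: [592.9, -167.7, 116.5]
orientation: [1.0, 0.014, 0.002, 0.001]
force: [-0.1, 0.1, -0.0]
finger_gap: 1.0
finger_force: 0.0
clock: 16.85
position: [568.9, -24.2, 112.5]
orientation: [0.991, -0.134, -0.001, -0.0]
force: [-0.1, -0.7, 0.4]
finger_gap: 0.997
finger_force: 0.0
clock: 17.15
position: [569.8, -26.6, 113.1]
orientation: [0.991, -0.133, -0.0, 0.0]
force: [0.4, -0.1, -0.4]
finger_gap: 0.999
finger_force: 0.0
shift m [ 0.0002 -0.0003  0.0891] rot [ 0.01  0.04 -0.07] clock 17.15 F [ 0.37 -0.07 -0.39] gap 0.999 ff 0.0 pos [569.8 -26.6 113.1]
```

```bash
python3 -m crank '0 0 .025 0 0 0 -1; 0 0 .05 0 0 0 -1; 0 0 .075 0 0 0 -1; 0 0 .085 0 0 0 -1; 0 0 .09 0 0 0 -1'
python3 -m crank '0 0 0 0 0 0 -1;0 0 0 0 0 0 -1;0 0 0 0 0 0 1;0 0 0 0 0 0 1;0 0 0 0 0 0 1'
python3 -m crank '0 0 0 0 0 0 1;0 0 0 0 0 0 1;0 0 0 0 0 0 1'
python3 -m crank '0 0 -.01 0 0 0 1;0 0 -.03 0 0 0 1;0 0 -.055 0 0 0 1;0 0 -.08 0 0 0 1;0 0 -.1 0 0 0 1'
python3 -m crank '0 0 -.01 0 0 0 1;0 0 -.01 0 0 0 1;0 0 -.01 0 0 0 1'
python3 go.py 535 -381 135 2.9
```

```text
clock: 17.65
position: [569.6, -26.3, 22.9]
orientation: [0.991, -0.133, -0.001, -0.0]
force: [-0.8, 0.6, -0.6]
finger_gap: 1.0
finger_force: 0.0
clock: 18.15
position: [570.0, -25.7, 24.1]
orientation: [0.991, -0.132, 0.0, 0.0]
force: [-0.1, 0.2, 0.1]
finger_gap: 0.752
finger_force: 0.0
clock: 18.45
position: [569.9, -25.8, 24.0]
orientation: [0.991, -0.132, 0.0, 0.0]
force: [-0.2, -1.5, 2.7]
finger_gap: 0.678
finger_force: 30.0
clock: 18.95
position: [569.5, -25.4, 124.9]
orientation: [0.991, -0.133, -0.0, -0.0]
force: [0.3, 0.5, -6.7]
finger_gap: 0.675
finger_force: 30.0
clock: 19.25
position: [569.2, -25.5, 132.6]
orientation: [0.991, -0.133, -0.001, -0.0]
force: [0.1, 0.4, -6.0]
finger_gap: 0.676
finger_force: 30.0
shift m [ 0.0604  0.352  -0.0025] rot [ -0.02   0.12 -18.13] clock 19.25 F [ 0.07  0.42 -6.02] gap 0.676 ff 30.0 pos [569.2 -25.5 132.6]
```

```bash
python3 -m crank '.003 .015 0 0 0 0 1;.008 .045 0 0 0 0 1;.015 .085 0 0 0 0 1;.022 .125 0 0 0 0 1;.029 .165 0 0 0 0 1'
python3 -m crank '.007 .04 0 0 0 0 1;.014 .08 0 0 0 0 1;.02 .12 0 0 0 0 1;.026 .155 0 0 0 0 1;.03 .178 0 0 0 0 1'
python3 -m crank '0 .004 0 0 0 -4 1;.001 .008 0 0 0 -9 1;.001 .009 0 0 0 -14 1;.001 .009 0 0 0 -18.1 1;.001 .009 0 0 0 -18.1 1'
python3 -m crank '0 0 0 0 0 0 1;0 0 0 0 0 0 1'
python3 go.py 535 -381 27 2.9
python3 - <<'E'
from rig import capture
import cv2,numpy as np
cv2.imwrite("pics/m4.png",np.hstack([cv2.resize(capture(n)["img"],None,fx=.78,fy=.78) for n in("top","side")]))
E
```

```text
clock: 19.75
position: [553.5, -194.6, 132.6]
orientation: [0.991, -0.133, -0.001, -0.0]
force: [1.1, -1.0, -7.0]
finger_gap: 0.677
finger_force: 30.0
clock: 20.25
position: [534.9, -375.3, 132.2]
orientation: [0.991, -0.134, -0.001, -0.0]
force: [0.9, -0.1, -6.3]
finger_gap: 0.678
finger_force: 30.0
clock: 20.75
position: [534.4, -381.6, 132.3]
orientation: [1.0, 0.025, -0.001, -0.001]
force: [-0.4, 0.0, -6.7]
finger_gap: 0.678
finger_force: 30.0
clock: 20.95
position: [535.0, -381.2, 133.2]
orientation: [1.0, 0.024, -0.0, -0.0]
force: [0.3, -0.2, -6.1]
finger_gap: 0.673
finger_force: 30.0
shift m [ 1.000e-04 -1.000e-04  1.062e-01] rot [-0.03  0.03 -0.12] clock 20.95 F [ 0.26 -0.2  -6.1 ] gap 0.673 ff 30.0 pos [ 535.  -381.2  133.2]
```

View pics/m4.png

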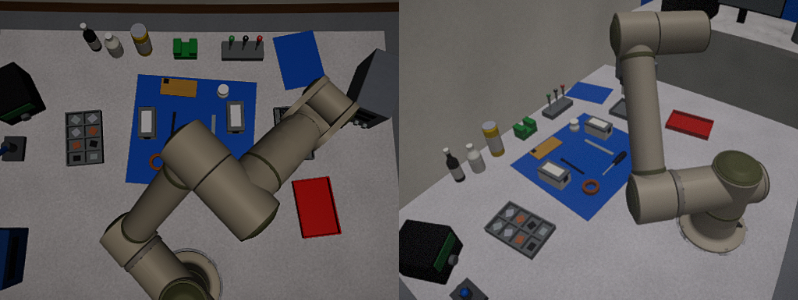

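The two light boxes are standing where they were, but the arm hides the tray from the top and side cameras. I'll check the tray from the wrist camera.

Run:
```python
from rig import capture
import cv2,numpy as np
from h import *
c=capture("wrist"); np.save("w5.npy",c,allow_pickle=True); cv2.imwrite("pics/w5.png",c["img"])
print(ray(c,[[100,100],[400,100]],25))
```

```text
[[ 601.89323228 -240.10401863]
 [ 614.14256009 -494.31048623]]
```

View pics/w5.png

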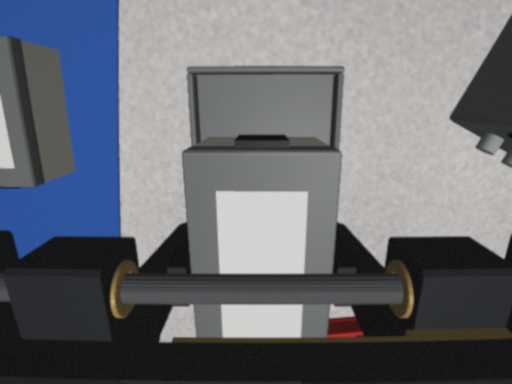

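Run:
```python
from h import *
c=np.load("w5.npy",allow_pickle=True).item()
p=ray(c,[[188,68],[343,68]],25); print(p, p.mean(0)); d=p[0]-p[1]; d/=np.hypot(*d); print("yaw",np.degrees(np.arctan2(-d[0],d[1])),"centre",p.mean(0)-100*np.array([d[1],-d[0]]))
```

```text
[[ 630.35350483 -315.64946938]
 [ 636.6304715  -442.75578052]] [ 633.49198816 -379.20262495]
yaw 2.827174847343549 centre [ 533.61370256 -384.13497381]
```

The wrist view shows the far rim at row 68, columns 188–343. That puts the tray centre at about (534, -384), which agrees to within 3 mm. I'll lower the box, and open only part way so the fingers clear the walls.

```bash
python3 -m crank '0 .002 .015 0 0 0 1;0 .002 .035 0 0 0 1;0 .002 .055 0 0 0 1;0 .002 .075 0 0 0 1;0 .002 .09 0 0 0 1'
python3 -m crank '0 0 .004 0 0 0 1;0 0 .008 0 0 0 1;0 0 .011 0 0 0 1;0 0 .013 0 0 0 1;0 0 .014 0 0 0 1'
python3 -m crank '0 0 .001 0 0 0 1;0 0 .001 0 0 0 1'
python3 go.py 534 -383 25 2.9
```

```text
clock: 21.6
position: [534.8, -382.6, 41.2]
orientation: [1.0, 0.025, -0.001, -0.001]
force: [-0.0, 0.2, -5.1]
finger_gap: 0.674
finger_force: 30.0
clock: 22.1
position: [535.5, -383.2, 30.0]
orientation: [1.0, 0.025, 0.0, 0.0]
force: [-0.8, 0.6, -6.3]
finger_gap: 0.68
finger_force: 30.0
clock: 22.3
position: [535.4, -383.1, 28.8]
orientation: [1.0, 0.025, 0.0, 0.0]
force: [0.0, 0.6, -5.4]
finger_gap: 0.681
finger_force: 30.0
shift m [-0.0014 -0.0002  0.0038] rot [ 0.01 -0.01 -0.03] clock 22.3 F [ 0.03  0.6  -5.44] gap 0.681 ff 30.0 pos [ 535.4 -383.1   28.8]
```

```bash
python3 -m crank '0 0 .001 0 0 0 1;0 0 .002 0 0 0 1;0 0 .003 0 0 0 1;0 0 .003 0 0 0 1;0 0 .003 0 0 0 1'
python3 -m crank '0 0 .001 0 0 0 1;0 0 .001 0 0 0 1;0 0 .001 0 0 0 1'
```

```text
clock: 22.8
position: [535.4, -383.1, 25.7]
orientation: [1.0, 0.025, 0.0, -0.0]
force: [0.5, 0.4, -6.3]
finger_gap: 0.677
finger_force: 30.0
clock: 23.1
position: [535.4, -383.2, 25.0]
orientation: [1.0, 0.025, 0.0, 0.0]
force: [-0.7, 1.2, -2.1]
finger_gap: 0.679
finger_force: 30.0
```

Contact has begun, with the load falling to 2 N. I'll release part way and rise.

```bash
python3 -m crank '0 0 0 0 0 0 -.6;0 0 0 0 0 0 -.6;0 0 0 0 0 0 -.6;0 0 0 0 0 0 -.6'
python3 -m crank '0 0 -.015 0 0 0 -.6;0 0 -.04 0 0 0 -.6;0 0 -.07 0 0 0 -.6;0 0 -.1 0 0 0 -.6;0 0 -.13 0 0 0 -.6'
python3 -m crank '-.03 0 -.03 0 0 0 -.6;-.07 0 -.06 0 0 0 -.6;-.11 0 -.08 0 0 0 -.6;-.15 0 -.08 0 0 0 -.6;-.18 0 -.08 0 0 0 -.6'
python3 -m crank '0 0 0 0 0 0 -.6;0 0 0 0 0 0 -.6;0 0 0 0 0 0 -.6'
python3 - <<'E'
from rig import capture
import cv2,numpy as np
cv2.imwrite("pics/m6.png",np.hstack([cv2.resize(capture(n)["img"],None,fx=.78,fy=.78) for n in("side","wrist")]))
E
```

```text
clock: 23.5
position: [535.5, -383.2, 25.0]
orientation: [1.0, 0.025, 0.0, 0.0]
force: [-0.2, 0.4, -0.1]
finger_gap: 0.801
finger_force: 0.0
clock: 24.0
position: [535.3, -383.1, 157.4]
orientation: [1.0, 0.025, 0.0, 0.0]
force: [-0.4, 0.2, 0.1]
finger_gap: 0.797
finger_force: 0.0
clock: 24.5
position: [353.7, -392.1, 236.7]
orientation: [1.0, 0.025, 0.001, 0.001]
force: [-0.1, -1.1, -0.1]
finger_gap: 0.802
finger_force: 0.0
clock: 24.8
position: [356.4, -392.0, 235.2]
orientation: [1.0, 0.025, 0.0, 0.0]
force: [0.5, 0.1, 0.2]
finger_gap: 0.8
finger_force: 0.0
```

View pics/m6.png

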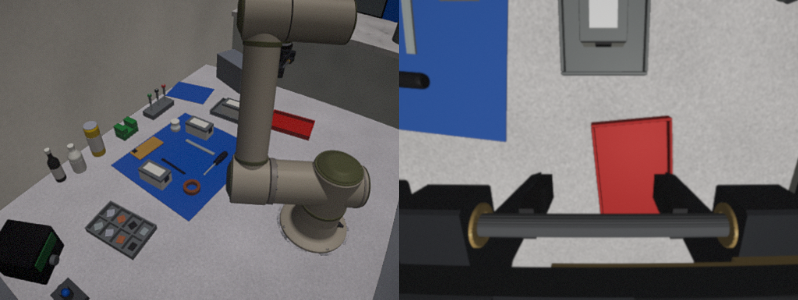

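The box stands flat and centred in the plain tray (wrist half, about (603,20)). The two light boxes are in place, and the gripper is clear.

```bash
python3 -c "
from rig import arm
print(arm.close_job())"
```

```text
the job is handed in; nothing more can be done
None
```

I lifted the boxes in the order left, middle, right. The middle one was the full box, pulling about 6.5 N against about 1.5 N for the others. It now stands flat in the undivided tray, the two light boxes are back in place, and I handed the job in at about 25 s on the clock; no verdict was returned.

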